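Prop up the heavy press base with a pry bar

TASK

The heavy steel base of the printing press has to stand propped up at its front edge. Take the pry bar, lay it over the ridge of the fulcrum block with its thin toe under the front edge of the base, push its handle end down until the prop leg on the side of the base swings forward to stand under it, and ease the base down gently onto the leg, without letting it fall. Then draw the bar out and lay it flat on the bench, clear of the base and the block; lift the base with the bar only, do not throw or drop the bar, and leave the squeegee, ink jar and tape roll alone.

Things in the scene. Friction and masses are not known exactly. Their poses are not given: they have to be found in the camera images.
- press: Fixed mounting of the press base. Origin on the bench below the middle of the base's front edge. x points level from the front edge back to the rear hinge (290 mm away), y along the front edge, z up. Two rubber pads, 26 mm tall, carry the lowered base at y = +-90 to 120 mm, x = 17 to 53 mm; between them the space under the front edge is free.
- front_edge (a point): Middle of the lower front edge of the base, a dark steel plate 280 (press x) by 260 (y) by 20 mm, about 10 kg, hinged at its rear, with two black-knobbed clamps on top. Lowered, its underside is 26 mm above the bench. The point rises with the plate; lifting it there takes 40 to 60 N.
- base (a joint): Hinge angle of the base plate (rad): 0 lowered on its pads, grows as the front edge rises (0.01 rad = 2.9 mm at the edge). The leg can swing under it at about 0.055 (edge lifted 16 mm); resting on the leg it reads about 0.05. Stop at 0.16.
- leg (a joint): Angle of the prop leg, a 12 mm round steel bar 56 mm long, pivoted on the plate's side at press -y, 30 mm behind the front edge, 36 mm above the bench. Near 0 at first: it slants towards the rear hinge, foot on the bench. A light spring swings it forward as the base rises; it passes the vertical and stops near 0.89, where it carries the base once eased down.
- leg_foot (a point): Centre of the round foot (radius 6 mm) of the prop leg, 44 mm from its pivot.
- ridge (a point): Middle of the top line of the fixed fulcrum block's round steel ridge (radius 10 mm), 34 mm above the bench, 55 to 75 mm in front of the base's front edge. x (along the bar laid over it) points to the base, y along the ridge. Two dark steel cheeks, 27 mm apart, rise 9 mm above the ridge and keep the bar between them.
- bar_middle (a point): Near the centre of mass of the loose pry bar, half-way up: plain steel, 340 mm long, 16 by 16 mm, 0.6 kg, at first flat on the bench. x points along the bar to the toe, z out of its top. The underside is straight; over the last 75 mm the toe is 8 mm thick. The toe's end is 185 mm along +x, the handle's end 155 mm along -x.
- squeegee: Bystander: wooden squeegee with a rubber blade, 220 by 115 by 28 mm, flat on the bench.
- ink_jar: Bystander: ink jar, 72 mm across, 85 mm tall.
- tape_roll: Bystander: cardboard tape roll, 100 mm across, 48 mm tall.
- fulcrum: The fulcrum block: hardwood, overall 50 (along the bar) by 75 by 43 mm; origin at the centre of its underside. With the toe under the base's edge a released bar lies on the ridge, handle end raised, its toe held by the edge; raising the base takes about 12 to 20 N near the handle's end, which ends up nearly level with the ridge.

How it is judged:
On the way, in this order (a step that is already met when the one before it is completed fails the run):
1. the bar, resting on the fulcrum block, carries the raised front edge of the base (at least 7 mm up) (value of joint base above 0.025 rad and contact force between bar and base above 10 N and contact force between bar and fulcrum above 10 N and contact force between the fingers and base below 0.5 N), for 0.1 s.
2. the prop leg has swung forward under the base (value of joint leg above 0.85 rad), for 0.2 s.
At the end, for the whole second after the job is handed in: The prop leg stands forward under the base (leg above 0.85 rad) and the base rests on it (0.04 to 0.06 rad); the bar lies still and flat on the bench (its centre below 15 mm, within 3 degrees of level), touching neither base nor fulcrum block (value of joint leg above 0.85 rad and value of joint base between 0.04 and 0.06 rad and height (world z) of bar_middle below 0.015 m and angle between bar_middle's own x axis and vertical above 1.52 rad and contact force between bar and base below 0.1 N and contact force between bar and fulcrum below 0.1 N and linear speed of bar below 0.02 m/s and angular speed of bar below 0.1 rad/s).
It fails at once if the base is let fall: it drops faster than 0.5 rad/s (about 14 cm/s at its front edge) (velocity of joint base below -0.5 rad/s).
It fails at once if the gripper lifts or pushes the base itself (over 5 N) (contact force between the fingers and base above 5 N).
It fails at once if the bar is dropped or thrown (faster than 1.3 m/s) (linear speed of bar above 1.3 m/s).
It fails at once if a bystander is moved by more than 30 mm (distance of any of squeegee, ink_jar, tape_roll from where it was at the start of the episode above 0.03 m).
It also fails if it takes over 72 s, if anything falls off the work surface, if the arm or the gripper's body presses on something with over 40 N, if the wrist force passes 120 N, or if a joint passes its speed limit or range.

ROBOT

A 7-joint arm with a two-finger parallel gripper is mounted at the origin on the work surface. World frame = base frame: x ahead of the robot, y to its left, z up, the work surface at z = 0. Lengths are in m, angles in rad, forces in N, time in s.
With the tool pointing down it reaches from about 0.425 to 0.95 m from the base axis. Payload 4.7 kg.
Tool frame: the origin (TCP) lies at the very end of the fingers, on their centre line; the grasp point (between the pads) lies 19 mm behind it (r.grasp_offset is the distance from the TCP to the grasp point, in m); z points along the fingers, y is the line along which they close (so a half turn about z gives the same grasp; the last joint's range is limited). The gripper opens to 85 mm and grips with 20 to 120 N. Pads are 22 mm wide; open, the fingers measure 114 mm over their backs; the gripper's body (76 mm by 85 mm) begins 54 mm behind the grasp point. The pads swing forward as they close: fully open they stand 13 mm farther back than shut.
Start: joints at [1.295, 0.469, -0.049, 1.532, 0.024, 1.141, -0.082], TCP at [0.165, -0.655, 0.231] pointing down, gripper open.
Joint ranges: [-2.59, 2.59], [-0.33, 1.99], [-1.39, 1.29], [0.1, 2.45], [-1.04, 4.18], [0.21, 1.99], [-2.66, 2.66]. Speed limits (rad/s): [2.57, 2.57, 3.14, 3.14, 3.14, 3.14, 3.14].

INTERFACE

Orientations are given as a unit quaternion [x, y, z, w].
In Python, from rig import r, eyes, job_done, search_frame, pinpoint gives the robot as it stands.
- The arm moves only by the shell command python3 -m crank 'ROWS' [OPENING] [FORCE]. ROWS is JSON, a list that holds one entry, the list of rows, each a list of 4 numbers: the shift along the tool's x, y, z in mm, then the turn about the tool's z in rad. A call has 1 to 10 rows; each row is the pose to reach, as a shift and turn from the pose commanded when the call began, along the tool's axes at that moment; what a row does not reach only later rows make up. A row lasts 1/10 s, in which the tool goes at most 50 mm and 8.59 degrees, less where a joint would pass 70% of its speed; a pose out of reach is approached as far as the arm can. A call with a gripper value outside its range is refused whole. OPENING is the finger opening in mm, from 0 to 85.4, set as the call begins (- or left out, the last holds). The fingers move at their own pace and stop on an object; FORCE is the grip in N (left out, the last holds). Time passes only in rows, so rows that repeat a pose let the fingers close. It gives the time, the measured TCP pose, the force, the opening and the grip force at its end, in the units of the state.
- r.observe(): the state, without advancing time (a new reading comes with each control period).
- eyes.capture(name): name is "scene" or "top"; returns a dict with "image" (384x512x3 uint8, blue, green, red), "camera_matrix" (3x3 intrinsics, pixels), "pose" (4x4, takes a point from camera to world coordinates). Camera axes: x right, y down, z forward; pixel columns grow to the right and rows downward; lengths in m; the calibration is good to about 2 mm. A picture is of the moment at which its call begins. There is no depth.
- job_done(): hands the job in; it is judged then, once.
Trained networks look in the newest picture that a camera, given by its name, has taken for a name from the list of things; names that differ only in an ending like _2 or _b are one class to them, and where a whole thing is asked for, a point or a joint stands for the part that bears it (a point fixed in the world has none). Each returns a list of dicts, best first, with "p" (0 to 1); they miss things now and then, are a little off and sometimes report something else, mostly with a low value. They report only what shows in the picture. A call takes as long as a camera call.
- search_frame(target, camera): "extent" ([centre column, centre row, width, height] in pixels, round what is visible of it).
- pinpoint(target, camera): "centre" ([column, row] in pixels: a listed point, or the origin of a listed thing).
The state is a dict: "t": time; "joint_positions": joint angles; "qd": joint speeds; "joint_torque": joint torques, N m; "tcp_pos": TCP position; "tcp_rot": TCP orientation; "ft_force": force on the tool from outside, world axes, zero at the start; "torque": the same for the moment, N m; "gripper_width": finger opening in m; "grasp_force": force on a finger pad.
Only numpy, scipy, OpenCV 4.12 (cv2) and the standard library are available. Lean on these libraries where they do the work, as an engineer would, in place of code of your own. Each camera call takes 0.05 s, during which the arm holds its last target. There are 200 camera calls.

## Working session

There is one attempt and no reset: what is moved stays moved. The work goes in short steps, Python scripts to look and compute and a shell command to move; the robot and the scene stay as the last step left them, time stands still between calls to the robot, and variables do not carry over. Pictures are saved under pics/ and viewed, at most 10 in all, crops included, and the job is handed in when it is done.

```bash
mkdir -p pics; ls
cat > h.py <<'E'
import numpy as np, cv2
from rig import r, eyes, job_done, search_frame, pinpoint
def cap(n,f=None):
    c=eyes.capture(n)
    if f: cv2.imwrite('pics/'+f,c['image'])
    return c
def ray(c,uv):
    K=np.array(c['camera_matrix']);P=np.array(c['pose'])
    d=P[:3,:3]@np.linalg.solve(K,[uv[0],uv[1],1]);return P[:3,3],d/np.linalg.norm(d)
def onz(c,uv,z):
    o,d=ray(c,uv);return o+d*(z-o[2])/d[2]
def tri(l):
    A=0;b=0;R=[]
    for c,uv in l:
        o,d=ray(c,uv);M=np.eye(3)-np.outer(d,d);A=A+M;b=b+M@o
    p=np.linalg.solve(A,b)
    return p,[float(np.linalg.norm((np.eye(3)-np.outer(d,d))@(p-o))) for o,d in [ray(c,uv) for c,uv in l]]
E
python3 - <<'E'
from h import *
np.set_printoptions(precision=4,suppress=True)
C={n:cap(n,n+'0.png') for n in('scene','top')}
for n in C: print(n,np.array(C[n]['pose']),np.array(C[n]['camera_matrix'])[0])
for t in 'press front_edge leg_foot ridge bar_middle squeegee ink_jar tape_roll fulcrum'.split():
    l=[]
    for n in C:
        q=pinpoint(t,n)
        print(t,n,[(np.round(x['centre'],1).tolist(),round(x['p'],2)) for x in q[:2]])
        if q:l.append((C[n],q[0]['centre']))
    if len(l)==2:print('   ',*tri(l))
s=r.observe();print(s)
E
```

```text
pics
scene [[-0.7029  0.5606 -0.4378  1.083 ]
 [ 0.7112  0.5447 -0.4444  0.4837]
 [-0.0106 -0.6237 -0.7816  0.8898]
 [ 0.      0.      0.      1.    ]] [365.5563   0.     255.0417]
top [[-0.027  -0.9904  0.1359  0.463 ]
 [-0.9992  0.0308  0.0265  0.0054]
 [-0.0304 -0.1351 -0.9904  1.187 ]
 [ 0.      0.      0.      1.    ]] [395.1978   0.     254.3654]
press scene [([288.6, 227.2], 0.63)]
press top [([225.5, 200.7], 0.61)]
    [ 0.5989  0.1276 -0.0079] [0.0017722990753205163, 0.001772299075320535]
front_edge scene [([290.3, 219.1], 0.57)]
front_edge top [([221.3, 200.6], 0.84)]
    [0.5965 0.1329 0.036 ] [0.0015817934819229722, 0.0015817934819228018]
leg_foot scene [([265.3, 269.7], 0.68)]
leg_foot top [([268.4, 141.3], 0.68), ([211.1, 150.8], 0.44)]
    [ 0.7554  0.0681 -0.0757] [0.08990266165946575, 0.08990266165946566]
ridge scene [([267.9, 206.5], 0.97)]
ridge top [([251.5, 195.6], 0.86), ([269.8, 138.5], 0.35)]
    [0.6065 0.0481 0.027 ] [0.0035852611451531514, 0.0035852611451531323]
bar_middle scene [([248.2, 142.9], 0.74)]
bar_middle top [([335.2, 249.2], 0.81)]
    [ 0.4448 -
[... 313 characters left out ...]
e_roll top []
fulcrum scene [([267.5, 212.3], 0.95)]
fulcrum top [([251.3, 199.6], 0.79)]
    [ 0.6011  0.0473 -0.009 ] [0.00018052826490800496, 0.00018052826490810538]
{'t': 1.0, 'joint_positions': array([ 1.2951,  0.4686, -0.0486,  1.5325,  0.0241,  1.141 , -0.0823]), 'qd': array([-0.0002, -0.0006,  0.0003,  0.0004,  0.0001, -0.0009,  0.0005]), 'joint_torque': array([  0.0002, -51.0167,  -0.0466, -23.8013,   0.0108,   0.001 ,
         0.    ]), 'tcp_pos': array([ 0.165 , -0.6545,  0.2313]), 'tcp_rot': array([0.9924, 0.1231, 0.    , 0.    ]), 'ft_force': array([ 1.5432, -0.2607,  0.3618]), 'torque': array([-0.0187, -0.0106,  0.0012]), 'grasp_force': 0.0, 'gripper_width': 0.0855221341389249}
```

View pics/scene0.png

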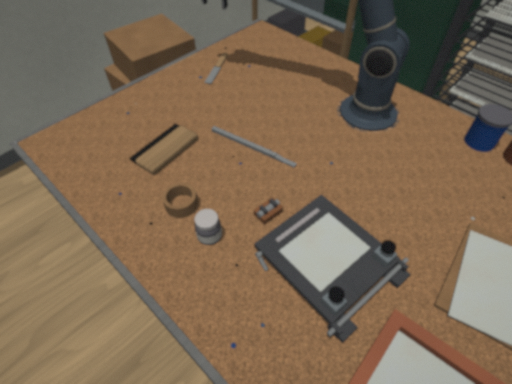

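View pics/top0.png

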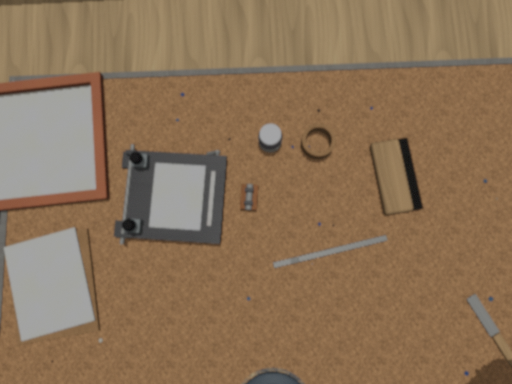

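The pictures show the base at top px (120–227,150–243), with its front edge at column ~223. The fulcrum is at (250,198). The bar runs from its toe (275,265) to its handle (387,238). The jar is at (270,137), the tape at (317,143) and the squeegee at (397,176), which lies behind the handle's line.

Run:
```python
from h import *
c=cap('top');im=c['image'][130:280,200:400]
cv2.imwrite('pics/z1.png',cv2.resize(im,None,fx=4,fy=4,interpolation=cv2.INTER_CUBIC))
```

```text
(no output)
```

View pics/z1.png

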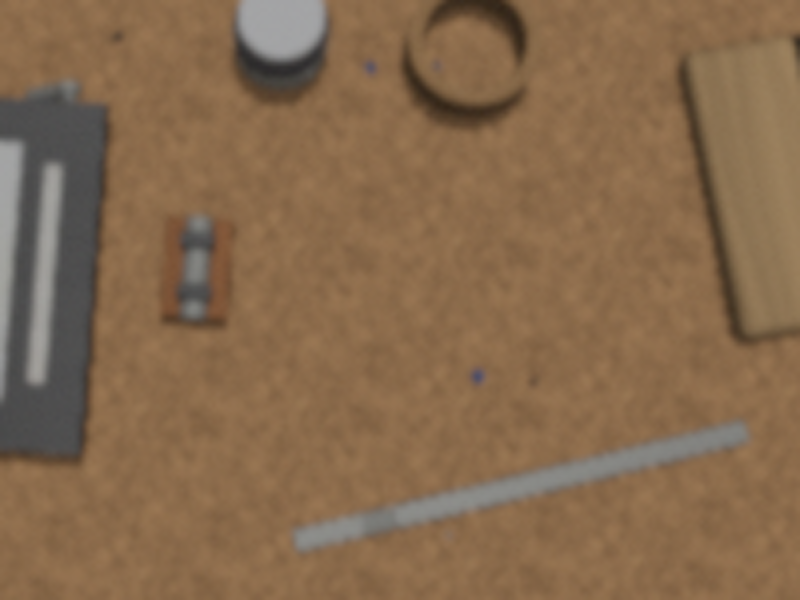

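Run:
```python
from h import *
np.set_printoptions(precision=4,suppress=True)
c=cap('top')
f=lambda u,v,z:onz(c,(200+(u+.5)/4-.5,130+(v+.5)/4-.5),z)
a,b=f(107,105,.046),f(81,458,.046);print('edge',a,b,np.linalg.norm(a-b),(a+b)/2)
n=(a-b)/np.linalg.norm(a-b);print('press yaw(x dir)',np.degrees(np.arctan2(n[0],-n[1]))) 
p,q=f(202,215,.034),f(193,318,.034);print('ridge',p,q,(p+q)/2,(p-q)/np.linalg.norm(p-q))
print('ridge net',f(196,268,.034))
t,h=f(296,540,.008),f(748,432,.012);d=(t-h)/np.linalg.norm(t-h);print('bar',t,h,np.linalg.norm(t-h),d,'yaw',np.degrees(np.arctan2(d[1],d[0])),'mid',h+d*.155)
print('tape',f(467,60,.0),'tape nearest',f(467,120,0),'squeegee corner',f(740,338,.02),f(685,60,.02),'jar near',f(280,90,0))
```

```text
edge [0.727  0.1159 0.046 ] [0.4689 0.1391 0.046 ] 0.25918384749734913 [0.598  0.1275 0.046 ]
press yaw(x dir) 84.86590204953207
ridge [0.6444 0.0482 0.034 ] [0.5683 0.0567 0.034 ] [0.6064 0.0524 0.034 ] [ 0.9938 -0.1115  0.    ]
ridge net [0.6051 0.0536 0.034 ]
bar [ 0.4052 -0.0137  0.008 ] [ 0.4747 -0.3463  0.012 ] 0.33982594186671455 [-0.2044  0.9788 -0.0118] yaw 101.79651519061603 mid [ 0.443  -0.1946  0.0102]
tape [ 0.7635 -0.1569  0.    ] tape nearest [ 0.7166 -0.1546  0.    ] squeegee corner [ 0.543 -0.343  0.02 ] [ 0.7528 -0.317   0.02  ] jar near [ 0.7449 -0.0129  0.    ]
```

```bash
cat >> h.py <<'E'
from scipy.spatial.transform import Rotation as Ro
def delta(p,yaw):  # world target TCP, desired tool-x yaw deg -> row
    s=r.observe();R=Ro.from_quat(s['tcp_rot']).as_matrix();d=R.T@(np.array(p)-s['tcp_pos'])*1000
    y=np.arctan2(R[1,0],R[0,0]);t=-(np.radians(yaw)-y);t=(t+np.pi)%(2*np.pi)-np.pi
    print('t',round(s['t'],2),'tcp',s['tcp_pos'].round(4),'yaw',np.degrees(y).round(1),'F',s['ft_force'].round(1),'w',round(s['gripper_width'],4),'g',round(s['grasp_force'],1),'ROW',d.round(1),t.round(3))
E
python3 -m crank '[[[38,-25,8,-0.14],[76,-50,16,-0.28],[114,-76,24,-0.42],[152,-101,32,-0.56],[190,-126,40,-0.70],[228,-152,48,-0.84],[266,-178,56,-0.98],[304,-203,64,-1.12],[340,-228,72,-1.26],[377,-253,80,-1.40]]]' 60
python3 - <<'E'
from h import *
c=cap('top','t2.png');C={'top':c,'scene':cap('scene')}
l=[]
for n in C:
    q=pinpoint('bar_middle',n);print(n,[(x['centre'],x['p']) for x in q[:1]])
    if q:l.append((C[n],q[0]['centre']));print(onz(*l[-1],.008))
delta([.4686,-.317,.012],101.8)
E
```

```text
t: 2.1
tcp_pos: [0.4697, -0.316, 0.1514]
tcp_rot: [0.678, 0.735, -0.0, 0.0]
ft_force: [0.2, -0.9, 0.6]
gripper_width: 0.0603
grasp_force: 0.0
top [([335.6, 248.4], 0.62)]
[ 0.44742559 -0.19693646  0.008     ]
scene [([247.9, 146.5], 0.76)]
[ 0.4542314  -0.18560749  0.008     ]
t 2.3 tcp [ 0.4694 -0.3161  0.1512] yaw 94.5 F [-0.2 -1.1 -0.6] w 0.06 g 0.0 ROW [ -0.8  -0.8 139.2] -0.128
```

```bash
python3 -m crank '[[[-1,-1,20,-0.12],[-1,-1,40,-0.12],[-1,-1,60,-0.12],[-1,-1,80,-0.12],[-1,-1,100,-0.12],[-1,-1,115,-0.12],[-1,-1,130,-0.12],[-1,-1,140,-0.12],[-1,-1,146,-0.12],[-1,-1,146,-0.12]]]' 60
python3 -m crank '[[[0,0,0,0],[0,0,0,0],[0,0,0,0],[0,0,0,0],[0,0,0,0],[0,0,0,0],[0,0,0,0]]]' 5 20
python3 - <<'E'
from h import *
c=cap('scene','s3.png');cv2.imwrite('pics/s3z.png',cv2.resize(c['image'][60:260,150:400],None,fx=3,fy=3))
delta([.4686,-.317,.012],101.8)
E
```

```text
t: 3.3
tcp_pos: [0.4675, -0.3181, 0.0047]
tcp_rot: [0.635, 0.773, -0.0, -0.0]
ft_force: [0.7, 0.1, -0.2]
gripper_width: 0.0603
grasp_force: 0.0
t: 4.0
tcp_pos: [0.4687, -0.3184, 0.0061]
tcp_rot: [0.634, 0.773, 0.0, 0.001]
ft_force: [-0.3, 0.5, 5.8]
gripper_width: 0.0149
grasp_force: 22.0
t 4.05 tcp [ 0.4687 -0.3184  0.0061] yaw 101.3 F [0.1 0.1 5.2] w 0.0154 g 22.0 ROW [ 1.4  0.2 -5.9] -0.01
```

View pics/s3z.png

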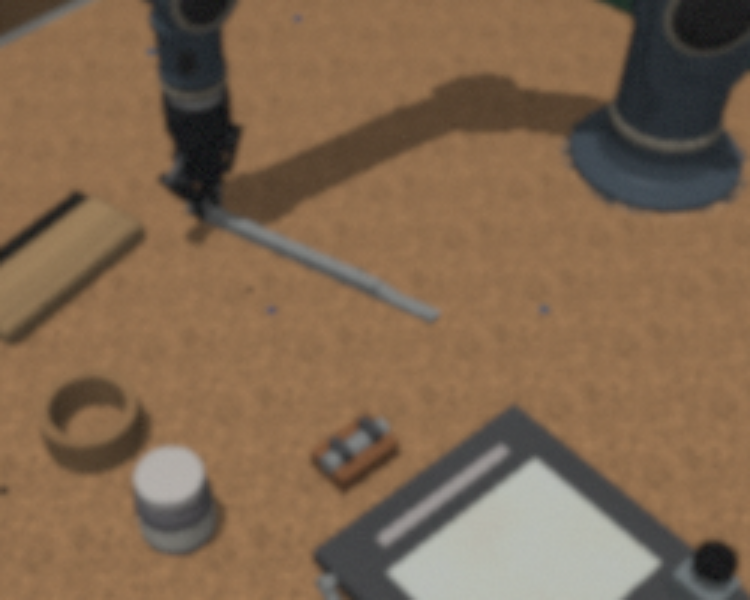

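```bash
python3 -m crank '[[[0,0,-10,0],[1,0,-20,0],[2,0,-30,0],[3,0,-40,0],[4,0,-50,0],[6,0,-60,0],[8,0,-70,0],[10,0,-80,0],[12,0,-87,0],[12,0,-87,0]]]'
python3 - <<'E'
from h import *
c=cap('scene');cv2.imwrite('pics/s4z.png',cv2.resize(c['image'][60:260,150:400],None,fx=3,fy=3))
C={'top':cap('top'),'scene':c}
l=[]
for n in C:
    q=pinpoint('bar_middle',n);print(n,[(x['centre'],x['p']) for x in q[:1]])
    if q:l.append((C[n],q[0]['centre']))
if len(l)==2:print(*tri(l))
delta([.4686,-.317,.012],101.8)
E
```

```text
t: 5.05
tcp_pos: [0.4661, -0.3064, 0.0936]
tcp_rot: [0.634, 0.773, 0.0, 0.001]
ft_force: [-0.5, 0.1, -4.4]
gripper_width: 0.0154
grasp_force: 20.0
top [([335.8, 251.6], 0.76)]
scene [([248.4, 132.4], 0.97)]
[ 0.44116119 -0.19030759  0.06048077] [0.002978249289910973, 0.0029782492899108636]
t 5.25 tcp [ 0.4654 -0.307   0.0921] yaw 101.2 F [-0.4 -1.7 -4.2] w 0.0154 g 20.1 ROW [-10.4   1.2  80.1] -0.011
```

View pics/s4z.png

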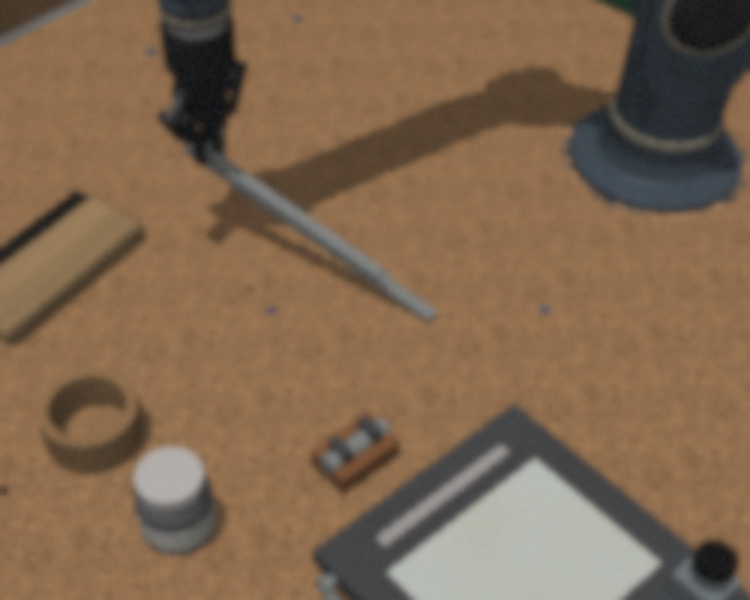

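```bash
python3 -m crank '[[[0,0,0,0],[0,0,0,0],[0,0,0,0],[0,0,0,0],[0,0,-10,0],[0,0,-22,0],[0,0,-34,0],[0,0,-46,0],[0,0,-56,0],[0,0,-63,0]]]' - 120
python3 -m crank '[[[8,10,0,0.02],[20,28,0,0.05],[33,46,0,0.09],[46,64,0,0.13],[59,82,0,0.17],[72,100,0,0.21],[84,118,0,0.25],[94,132,0,0.28],[99,139,0,0.29],[99,139,0,0.29]]]'
python3 - <<'E'
from h import *
c=cap('scene');cv2.imwrite('pics/s5z.png',cv2.resize(c['image'][60:260,150:400],None,fx=3,fy=3))
C={'top':cap('top'),'scene':c}
cv2.imwrite('pics/t5z.png',cv2.resize(C['top']['image'][140:260,200:360],None,fx=5,fy=5,interpolation=cv2.INTER_CUBIC))
for t in('bar_middle','ridge'):
  l=[]
  for n in C:
    q=pinpoint(t,n);print(t,n,[(x['centre'],x['p']) for x in q[:1]])
    if q:l.append((C[n],q[0]['centre']))
  if len(l)==2:print(*tri(l))
delta([.583,-.1826,.155],84.5)
E
```

```text
t: 6.25
tcp_pos: [0.4658, -0.3066, 0.1568]
tcp_rot: [0.635, 0.773, 0.0, 0.001]
ft_force: [1.3, -0.6, -7.7]
gripper_width: 0.012
grasp_force: 118.9
t: 7.25
tcp_pos: [0.5828, -0.1808, 0.1552]
tcp_rot: [0.739, 0.674, 0.0, -0.0]
ft_force: [0.1, 0.6, -6.4]
gripper_width: 0.0119
grasp_force: 118.8
bar_middle top [([291.3, 193.0], 0.92)]
bar_middle scene [([243.4, 165.1], 0.72)]
[ 0.5978217  -0.06232477  0.11657352] [0.0053711664834464835, 0.005371166483446279]
ridge top [([250.8, 194.6], 0.52)]
ridge scene [([266.2, 207.4], 0.83)]
[0.61097217 0.04839656 0.02669192] [0.0014115289294965327, 0.0014115289294964713]
t 7.55 tcp [ 0.5817 -0.1835  0.1553] yaw 84.5 F [-0.9 -0.5 -5.8] w 0.0119 g 118.8 ROW [1.1 1.2 0.3] 0.0
```

View pics/t5z.png

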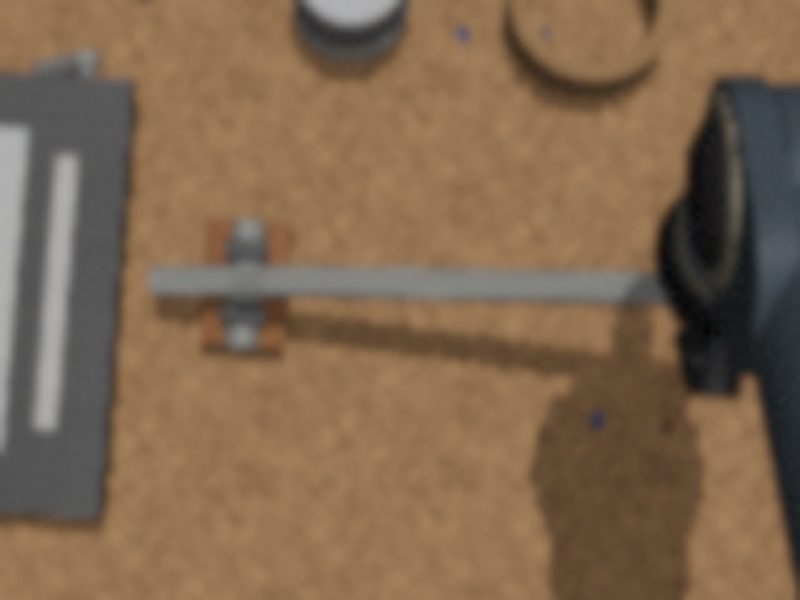

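The bar appears over the ridge at zoom px (244,282), and the ridge centre is at (244,284). The bar is higher, so I need to correct for parallax.

Run:
```python
from h import *
np.set_printoptions(precision=4,suppress=True)
c=cap('top')
f=lambda u,v,z:onz(c,(200+(u+.5)/5-.5,140+(v+.5)/5-.5),z)
print('tip',f(150,282,.073));print('bar@ridge',f(244,282,.098));print('bar mid',f(440,284,.13))
print('ridge ends',f(250,219,.034),f(238,349,.034),f(244,284,.034))
print('cheeks',f(248,236,.043),f(242,318,.043),f(247,248,.043),f(243,306,.043))
s=r.observe();print(s['tcp_pos'],Ro.from_quat(s['tcp_rot']).as_matrix())
```

```text
tip [0.6038 0.1061 0.073 ]
bar@ridge [0.599  0.0515 0.098 ]
bar mid [ 0.5907 -0.0553  0.13  ]
ridge ends [0.6444 0.0497 0.034 ] [0.5676 0.0587 0.034 ] [0.6058 0.0542 0.034 ]
cheeks [0.6329 0.0508 0.043 ] [0.5848 0.0555 0.043 ] [0.6259 0.0516 0.043 ] [0.5918 0.0548 0.043 ]
[ 0.5819 -0.1833  0.1553] [[ 0.0952  0.9955 -0.0005]
 [ 0.9955 -0.0952 -0.0005]
 [-0.0005 -0.0004 -1.    ]]
```

```bash
python3 -m crank '[[[0,2,6,0],[0,4,12,0],[0,4,18,0],[0,4,24,0],[0,4,29,0],[0,4,33,0],[0,4,33,0]]]'
python3 -m crank '[[[0,0,2,0],[0,0,4,0],[0,0,6,0],[0,0,8,0],[0,0,9,0],[0,0,9,0]]]'
python3 - <<'E'
from h import *
c=cap('top');d=cap('scene')
a=cv2.resize(c['image'][170:230,210:290],None,fx=5,fy=5,interpolation=cv2.INTER_CUBIC)
b=cv2.resize(d['image'][180:240,225:305],None,fx=5,fy=5,interpolation=cv2.INTER_CUBIC)
cv2.imwrite('pics/c6.png',np.hstack([a,b]))
delta([.5855,-.1826,.11],84.5)
E
```

```text
t: 8.3
tcp_pos: [0.5862, -0.1824, 0.1217]
tcp_rot: [0.74, 0.673, -0.0, -0.001]
ft_force: [0.7, 0.5, -5.8]
gripper_width: 0.0122
grasp_force: 118.9
t: 8.9
tcp_pos: [0.5867, -0.1826, 0.1134]
tcp_rot: [0.74, 0.673, 0.0, 0.0]
ft_force: [0.5, 0.0, -4.6]
gripper_width: 0.0118
grasp_force: 118.9
t 9.0 tcp [ 0.5867 -0.1826  0.1135] yaw 84.6 F [-0.  -0.1 -3.7] w 0.0116 g 118.9 ROW [-0.1 -1.2  3.5] 0.002
```

View pics/c6.png

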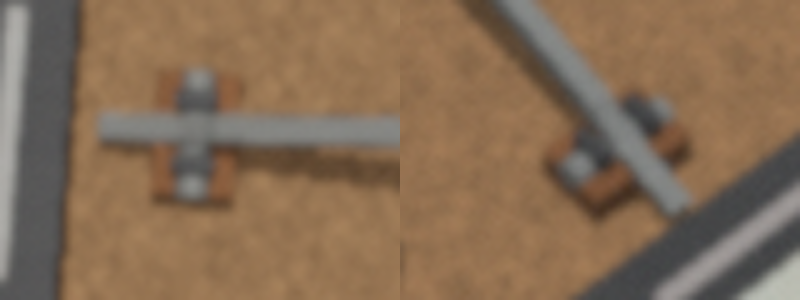

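The bar sits about 1 px (3 mm) towards +x of the ridge's middle, part of it parallax, and its tip is about 15–20 mm short of the edge. I'll nudge it and lower.

```bash
python3 -m crank '[[[0,-1.5,1,0],[0,-1.5,2,0],[0,-1.5,3,0],[0,-1.5,4,0],[0,-1.5,4,0]]]'
python3 -m crank '[[[0,0,1,0],[0,0,2,0],[0,0,2,0]]]'
```

```text
t: 9.5
tcp_pos: [0.5851, -0.1825, 0.1093]
tcp_rot: [0.74, 0.673, 0.0, 0.0]
ft_force: [0.1, -0.6, -3.7]
gripper_width: 0.0117
grasp_force: 119.0
t: 9.8
tcp_pos: [0.5851, -0.1824, 0.1072]
tcp_rot: [0.74, 0.673, 0.0, 0.0]
ft_force: [1.0, -0.5, -2.8]
gripper_width: 0.0115
grasp_force: 119.0
```

Run:
```python
from h import *
c=cap('top');d=cap('scene')
a=cv2.resize(c['image'][175:225,225:275],None,fx=8,fy=8,interpolation=cv2.INTER_CUBIC)
b=cv2.resize(d['image'][185:235,245:295],None,fx=8,fy=8,interpolation=cv2.INTER_CUBIC)
cv2.imwrite('pics/c7.png',np.hstack([a,b]))
print(r.observe()['torque'],r.observe()['ft_force'])
```

```text
[-0.05316854 -0.14175439 -0.08488994] [ 0.53438787 -0.46636391 -3.38184634]
```

View pics/c7.png

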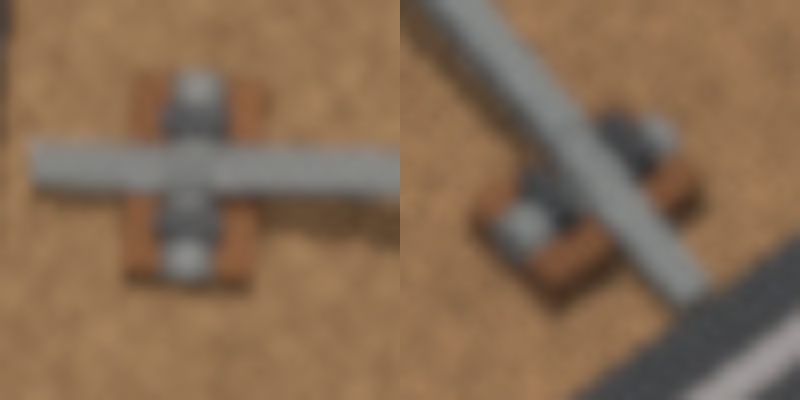

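```bash
python3 -m crank '[[[3,-1,1,0],[6,-1,2,0],[9,-1,2.5,0],[12,-1,3.5,0],[12,-1,3.5,0]]]'
python3 -m crank '[[[2,0,0.5,0],[4,0,1,0],[6,0,2,0],[8,0,2.5,0],[8,0,2.5,0]]]'
python3 - <<'E'
from h import *
print(r.observe()['torque'],r.observe()['ft_force'])
E
```

```text
t: 10.4
tcp_pos: [0.5852, -0.1692, 0.1037]
tcp_rot: [0.739, 0.674, 0.0, -0.0]
ft_force: [0.4, -0.2, -3.9]
gripper_width: 0.0118
grasp_force: 119.1
t: 10.9
tcp_pos: [0.586, -0.1618, 0.1013]
tcp_rot: [0.739, 0.673, 0.0, -0.0]
ft_force: [-0.0, 1.3, -3.3]
gripper_width: 0.0121
grasp_force: 119.1
[ 0.13411133 -0.053593   -0.06796137] [-0.00617528  1.28025458 -3.3028589 ]
```

```bash
python3 -m crank '[[[2,0,0.5,0],[5,0,1.5,0],[8,0,2.5,0],[11,0,3.5,0],[14,0,4,0],[17,0,5,0],[17,0,5,0]]]'
python3 - <<'E'
from h import *
c=cap('top');d=cap('scene')
a=cv2.resize(c['image'][175:225,205:255],None,fx=8,fy=8,interpolation=cv2.INTER_CUBIC)
b=cv2.resize(d['image'][185:235,245:295],None,fx=8,fy=8,interpolation=cv2.INTER_CUBIC)
cv2.imwrite('pics/c8.png',np.hstack([a,b]))
print(r.observe()['torque'],r.observe()['ft_force'])
E
```

```text
t: 11.6
tcp_pos: [0.5877, -0.1444, 0.0963]
tcp_rot: [0.739, 0.673, 0.0, -0.0]
ft_force: [1.0, 0.7, -2.3]
gripper_width: 0.0116
grasp_force: 119.2
[ 0.41153029 -0.10199713 -0.05650738] [ 0.2037573   1.19691939 -2.62332285]
```

View pics/c8.png

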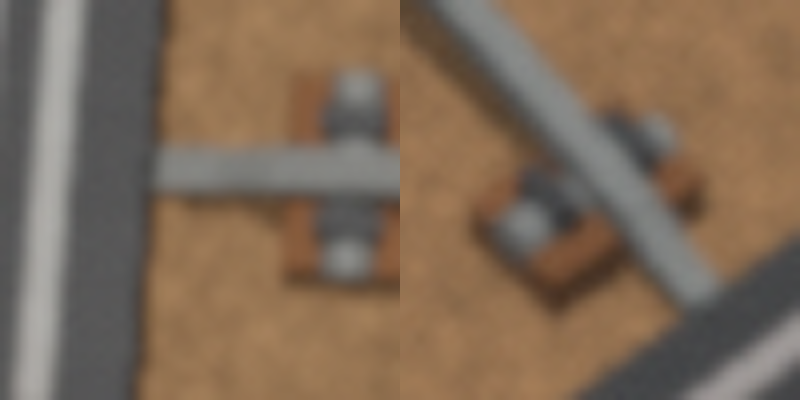

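The toe is under the edge: the edge is at zoom column 158 and the taper step at ~255, about 35 mm in front of it. I'll ease the grip and press.

```bash
python3 -m crank '[[[0,0,3,0],[0,0,7,0],[-1,0,11,0],[-1,0,15,0],[-2,0,19,0],[-3,0,23,0],[-4,0,27,0],[-4,0,31,0],[-5,0,35,0],[-5,0,35,0]]]' - 60
python3 -m crank '[[[0,0,3,0],[0,0,6,0],[-1,0,9,0],[-1,0,12,0],[-1,0,15,0],[-2,0,18,0],[-2,0,18,0],[-2,0,18,0]]]'
python3 - <<'E'
from h import *
c=cap('top');d=cap('scene')
for n in('top','scene'):
  for t in('front_edge','leg_foot'):
    q=pinpoint(t,n);print(t,n,[(np.round(x['centre'],1),round(x['p'],2)) for x in q[:2]])
print(r.observe()['torque'],r.observe()['ft_force'],r.observe()['gripper_width'])
E
```

```text
t: 12.7
tcp_pos: [0.5882, -0.1561, 0.0635]
tcp_rot: [0.739, 0.673, -0.002, 0.004]
ft_force: [-2.0, -9.5, 9.7]
gripper_width: 0.0116
grasp_force: 123.7
t: 13.5
tcp_pos: [0.5893, -0.1583, 0.0474]
tcp_rot: [0.74, 0.672, -0.001, 0.005]
ft_force: [-4.0, -9.0, 20.4]
gripper_width: 0.0118
grasp_force: 126.2
front_edge top [(array([223.8, 199.5]), 0.85)]
leg_foot top [(array([318.2, 142.6]), 0.54), (array([215.1, 153.6]), 0.52)]
front_edge scene [(array([291.9, 218.9]), 0.74), (array([260.6, 262.6]), 0.4)]
leg_foot scene [(array([263.4, 264. ]), 0.56)]
[-1.18573361  0.83261028  0.48186355] [-4.61382153 -9.276041   22.63163702] 0.011852564398032846
```

```bash
python3 -m crank '[[[-1,0,0,0],[-2,0,0,0],[-3,0,2,0],[-4,0,4,0],[-5,0,6,0],[-5,0,8,0],[-5,0,10,0],[-5,0,12,0],[-5,0,13,0],[-5,0,13,0]]]' 5 50
python3 - <<'E'
from h import *
c=cap('top');d=cap('scene')
for n in('top','scene'):
  for t in('front_edge','leg_foot'):
    q=pinpoint(t,n);print(t,n,[(np.round(x['centre'],1),round(x['p'],2)) for x in q[:2]])
a=cv2.resize(c['image'][140:200,190:260],None,fx=5.5,fy=5.5,interpolation=cv2.INTER_CUBIC)
b=cv2.resize(d['image'][190:290,240:330],None,fx=4,fy=4,interpolation=cv2.INTER_CUBIC)
b=cv2.resize(b,(400,440));a=cv2.resize(a,(400,440))
cv2.imwrite('pics/c9.png',np.hstack([a,b]))
print(r.observe()['torque'],r.observe()['ft_force'],r.observe()['gripper_width'])
E
```

```text
t: 14.8
tcp_pos: [0.5904, -0.1598, 0.0353]
tcp_rot: [0.741, 0.671, 0.002, 0.004]
ft_force: [-3.6, -3.7, 24.9]
gripper_width: 0.0119
grasp_force: 127.0
front_edge top [(array([220.1, 197.3]), 0.79), (array([395.9, 173.3]), 0.36)]
leg_foot top [(array([221.2, 153.5]), 0.48)]
front_edge scene [(array([292.3, 214.3]), 0.95)]
leg_foot scene [(array([258.8, 256.5]), 0.57)]
[-0.05947979  0.76697742 -0.55800416] [-2.59904706 -2.67112239 25.42929401] 0.01164027484469223
```

View pics/c9.png

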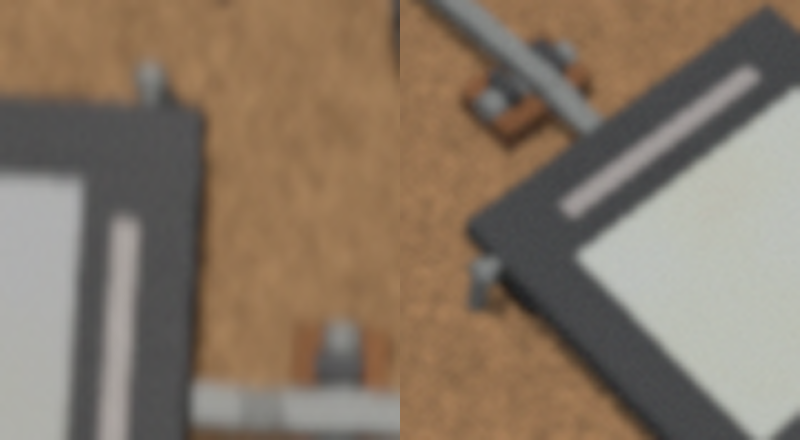

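The leg is nearly vertical, with its pivot at crop (485,265) and its foot at (480,300), so it needs a little more lift.

```bash
python3 -m crank '[[[0,0,2,0],[0,0,4,0],[0,0,6,0],[0,0,8,0],[0,0,8,0],[0,0,8,0],[0,0,8,0]]]'
cat > look.py <<'E'
from h import *
c=cap('top');d=cap('scene')
for n in('top','scene'):
  for t in('front_edge','leg_foot'):
    q=pinpoint(t,n);print(t,n,[(np.round(x['centre'],1),round(x['p'],2)) for x in q[:2]])
print(r.observe()['torque'],r.observe()['ft_force'])
E
python3 look.py
```

```text
t: 15.8
tcp_pos: [0.59, -0.1621, 0.0267]
tcp_rot: [0.739, 0.673, 0.0, 0.006]
ft_force: [-2.5, -6.2, 21.0]
gripper_width: 0.0119
grasp_force: 136.7
front_edge top []
leg_foot top [(array([220.1, 197.9]), 0.71), (array([222. , 155.5]), 0.44)]
front_edge scene [(array([289.2, 216.7]), 0.83)]
leg_foot scene [(array([259.8, 256.8]), 0.63)]
[-1.68768148  0.53056421  0.42745809] [-1.5521367  -5.5717633  20.71583104]
```

```bash
python3 -m crank '[[[0,0,2,0],[0,0,4,0],[0,0,5,0],[0,0,5,0],[0,0,5,0],[0,0,5,0],[0,0,5,0]]]'
python3 look.py
python3 -m crank '[[[0,0,-2,0],[0,0,-4,0],[0,0,-6,0],[0,0,-8,0],[0,0,-10,0],[0,0,-12,0],[0,0,-14,0],[0,0,-14,0]]]'
python3 look.py
```

```text
t: 16.8
tcp_pos: [0.5901, -0.1619, 0.0221]
tcp_rot: [0.739, 0.673, 0.0, 0.005]
ft_force: [-3.4, -6.4, 23.3]
gripper_width: 0.0118
grasp_force: 137.2
front_edge top [(array([219.1, 197.7]), 0.75)]
leg_foot top [(array([221.4, 153. ]), 0.44)]
front_edge scene [(array([289.7, 212. ]), 0.62)]
leg_foot scene [(array([256.2, 256.7]), 0.56)]
[-1.33014716  0.64406121  0.50980244] [-3.0503687  -6.35786592 24.036151  ]
t: 17.9
tcp_pos: [0.5896, -0.1622, 0.0349]
tcp_rot: [0.739, 0.673, -0.0, 0.005]
ft_force: [-0.7, -6.4, 14.5]
gripper_width: 0.0122
grasp_force: 135.6
front_edge top [(array([217.8, 199.4]), 0.62)]
leg_foot top [(array([223.4, 155.3]), 0.59), (array([249.6, 194.7]), 0.49)]
front_edge scene [(array([290.1, 212.2]), 0.6)]
leg_foot scene [(array([257.5, 255.5]), 0.48)]
[-2.33255573  0.14379283  0.3445385 ] [-0.89948399 -6.12697245 14.78353805]
```

```bash
python3 -m crank '[[[0,0,-2,0],[0,0,-3,0],[0,0,-4,0],[0,0,-5,0],[0,0,-6,0],[0,0,-7,0],[0,0,-7,0]]]'
python3 -m crank '[[[0,0,-1,0],[0,0,-2,0],[0,0,-3,0],[0,0,-4,0],[0,0,-4,0]]]'
python3 look.py
```

```text
t: 18.9
tcp_pos: [0.5899, -0.1602, 0.042]
tcp_rot: [0.739, 0.673, 0.001, 0.005]
ft_force: [1.0, 15.8, 19.2]
gripper_width: 0.0122
grasp_force: 136.9
t: 19.4
tcp_pos: [0.5877, -0.1595, 0.0439]
tcp_rot: [0.74, 0.673, -0.0, 0.002]
ft_force: [-4.4, -31.0, 6.4]
gripper_width: 0.0116
grasp_force: 134.9
front_edge top [(array([226.1, 200.6]), 0.18)]
leg_foot top [(array([224.3, 154.1]), 0.43)]
front_edge scene [(array([291. , 217.2]), 0.82)]
leg_foot scene [(array([256.6, 259.9]), 0.54)]
[-1.13096921 -0.22276061 -0.77489211] [ 0.91648345 -2.0056356   4.70142889]
```

```bash
python3 -m crank '[[[0,0,-1,0],[0,0,-2,0],[0,0,-3,0],[0,0,-4,0],[0,0,-5,0],[0,0,-6,0],[0,0,-6,0]]]'
python3 look.py
python3 - <<'E'
from h import *
c=eyes.capture('top');d=eyes.capture('scene')
# predicted foot pixel for leg forward and leg back, base at .05 / lowered
e=np.array([.0895,.996,0]);n=np.array([.996,-.0895,0]);O=np.array([.598,.1275,0])
def pj(c,p):
    P=np.array(c['pose']);q=P[:3,:3].T@(p-P[:3,3]);k=np.array(c['camera_matrix'])@q;return (k[:2]/k[2]).round(1)
for nm,x,z in(('fwd',27,6),('vertical-5',38,6),('back',62,6)):
    p=O+e*x/1000+n*.14+[0,0,z/1000];print(nm,pj(c,p),pj(d,p))
for h in(.026,.0405,.046):print('edge',h,pj(c,O+[0,0,h]),pj(d,O+[0,0,h]))
E
```

```text
t: 20.4
tcp_pos: [0.5844, -0.1566, 0.0475]
tcp_rot: [0.738, 0.674, -0.002, -0.002]
ft_force: [-0.9, -0.2, -3.4]
gripper_width: 0.0118
grasp_force: 132.2
front_edge top [(array([219.6, 200.6]), 0.57)]
leg_foot top [(array([221.1, 151.7]), 0.59), (array([271.4, 140.7]), 0.37)]
front_edge scene [(array([290.1, 216.2]), 0.68)]
leg_foot scene [(array([257.3, 259. ]), 0.58)]
[0.13046012 0.45562751 0.41740124] [-1.38474516  1.59944228 -2.25372327]
fwd [219.2 155. ] [257.8 258.5]
vertical-5 [215.6 154.8] [260.4 261.2]
back [207.8 154.4] [266.3 267.3]
edge 0.026 [223.9 200.1] [288.9 220.4]
edge 0.0405 [223.4 199.5] [289.2 217.4]
edge 0.046 [223.2 199.3] [289.3 216.3]
```

```bash
python3 -m crank '[[[0,0,-2,0],[-3,0,-3,0],[-8,0,-3,0],[-14,0,-3.5,0],[-20,0,-3.5,0],[-26,0,-4,0],[-32,0,-4,0],[-38,0,-4.5,0],[-45,0,-5,0],[-48,0,-5,0]]]' - 120
python3 look.py
```

```text
t: 21.8
tcp_pos: [0.5816, -0.2067, 0.0533]
tcp_rot: [0.74, 0.673, -0.0, 0.0]
ft_force: [-0.2, 1.3, -4.6]
gripper_width: 0.0117
grasp_force: 132.0
front_edge top [(array([218.3, 198.8]), 0.8), (array([251.8, 193.1]), 0.39)]
leg_foot top [(array([221.7, 154.2]), 0.61)]
front_edge scene [(array([294.2, 217. ]), 0.67)]
leg_foot scene [(array([259.3, 256.6]), 0.44)]
[-0.42356092  0.00857956 -0.04921369] [ 0.28225735 -0.66476962 -4.88730037]
```

```bash
python3 -m crank '[[[0,0,-5,0],[0,0,-12,0],[0,0,-20,0],[0,0,-28,0],[0,0,-36,0],[0,0,-44,0],[0,0,-50,0],[0,0,-50,0]]]'
python3 -m crank '[[[-2,-8,0,0],[-6,-24,0,0],[-10,-42,0,0],[-15,-60,0,0],[-20,-80,0,0],[-25,-100,0,0],[-30,-120,0,0],[-30,-138,0,0],[-30,-148,0,0],[-30,-150,0,0]]]'
python3 -m crank '[[[0,0,8,0],[0,0,18,0],[0,0,28,0],[0,0,38,0],[0,0,48,0],[0,0,58,0],[0,0,66,0],[0,0,72,0],[0,0,76,0],[0,0,76,0]]]'
python3 - <<'E'
from h import *
C={n:cap(n) for n in('top','scene')};l=[]
for n in C:
    q=pinpoint('bar_middle',n);print([(x['centre'],x['p']) for x in q[:1]]);l+=[(C[n],q[0]['centre'])] if q else []
if len(l)>1: print(*tri(l))
delta([.44,-.235,.006],84.5)
E
```

```text
t: 22.9
tcp_pos: [0.5825, -0.2054, 0.1045]
tcp_rot: [0.74, 0.673, 0.0, 0.001]
ft_force: [0.2, -0.0, -6.9]
gripper_width: 0.0117
grasp_force: 131.6
t: 23.9
tcp_pos: [0.428, -0.2209, 0.1031]
tcp_rot: [0.74, 0.673, -0.001, -0.001]
ft_force: [0.2, 0.9, -5.4]
gripper_width: 0.0119
grasp_force: 131.4
t: 24.9
tcp_pos: [0.4299, -0.2212, 0.0271]
tcp_rot: [0.74, 0.673, 0.0, -0.0]
ft_force: [-0.7, -0.5, -3.7]
gripper_width: 0.0119
grasp_force: 131.7
[([300.4, 248.8], 0.93)]
[([269.0, 154.3], 0.89)]
[ 0.4490639  -0.09159101  0.0319823 ] [0.00037444973166712885, 0.0003744497316670137]
t 25.1 tcp [ 0.4301 -0.2211  0.0278] yaw 84.6 F [ 0.  -0.6 -4.3] w 0.0121 g 131.7 ROW [-12.9  11.2  21.8] 0.002
```

```bash
python3 -m crank '[[[0,0,3,0],[0,0,6,0],[0,0,9,0],[0,0,12,0],[0,0,15,0],[0,0,17,0],[0,0,19,0],[0,0,20,0],[0,0,21,0],[0,0,21,0]]]' 10 20
python3 - <<'E'
from h import *
C={n:cap(n) for n in('top','scene')};l=[]
for n in C:
    q=pinpoint('bar_middle',n);l+=[(C[n],q[0]['centre'])] if q else []
if len(l)>1: print(*tri(l))
delta([.44,-.235,.006],84.5)
E
```

```text
t: 26.1
tcp_pos: [0.4298, -0.2207, 0.0061]
tcp_rot: [0.74, 0.673, 0.0, -0.0]
ft_force: [0.5, 0.0, -4.0]
gripper_width: 0.0117
grasp_force: 130.4
[ 0.44463215 -0.087398    0.02087614] [0.003865530351511576, 0.0038655303515115302]
t 26.3 tcp [ 0.4299 -0.2207  0.0063] yaw 84.6 F [ 1.4  0.6 -4.1] w 0.0123 g 130.4 ROW [-13.3  11.4   0.3] 0.002
```

```bash
python3 -m crank '[[[0,0,1,0],[0,0,2,0],[0,0,2,0],[0,0,2,0]]]' 14 20
python3 -m crank '[[[0,0,0,0],[0,0,0,0],[0,0,0,0]]]' 16 20
python3 -m crank '[[[0,0,0,0],[0,0,0,0],[0,0,0,0],[0,0,0,0],[0,0,0,0]]]' 50 20
python3 - <<'E'
from h import *
C={n:cap(n) for n in('top','scene')};l=[]
for n in C:
    q=pinpoint('bar_middle',n);l+=[(C[n],q[0]['centre'])] if q else []
if len(l)>1: print(*tri(l))
delta([.44,-.235,.006],84.5)
E
```

```text
t: 26.7
tcp_pos: [0.429, -0.2208, 0.0047]
tcp_rot: [0.739, 0.674, -0.001, -0.0]
ft_force: [-2.8, 1.1, 5.7]
gripper_width: 0.0141
grasp_force: 58.7
t: 27.0
tcp_pos: [0.4292, -0.2208, 0.0044]
tcp_rot: [0.739, 0.673, -0.0, -0.0]
ft_force: [-3.0, 1.9, 5.8]
gripper_width: 0.0162
grasp_force: 6.6
t: 27.5
tcp_pos: [0.4299, -0.2212, 0.0043]
tcp_rot: [0.74, 0.673, 0.0, 0.0]
ft_force: [-1.7, 0.4, 0.4]
gripper_width: 0.0501
grasp_force: 0.0
[ 0.44455407 -0.09260375  0.01177005] [0.0071420079400855135, 0.007142007940085464]
t 27.7 tcp [ 0.4297 -0.2211  0.0043] yaw 84.6 F [-0.4  0.3  0.5] w 0.0502 g 0.0 ROW [-12.9  11.5  -1.7] 0.002
```

Released. I'll retreat straight up, then check the bar, leg and base.

```bash
python3 -m crank '[[[0,0,-10,0],[0,0,-25,0],[0,0,-45,0],[0,0,-70,0],[0,0,-95,0],[0,0,-120,0],[0,0,-140,0],[0,0,-150,0],[0,0,-150,0],[0,0,-150,0]]]'
python3 look.py
python3 - <<'E'
from h import *
C={n:cap(n) for n in('top','scene')};l=[]
for n in C:
    q=pinpoint('bar_middle',n);l+=[(C[n],q[0]['centre'])] if q else []
    print(n,[(np.round(x['extent'],1),round(x['p'],2)) for x in search_frame('bar_middle',n)[:1]])
if len(l)>1: print(*tri(l))
for t in('squeegee','ink_jar','tape_roll'):print(t,[x['centre'] for x in pinpoint(t,'top')[:1]])
E
```

```text
t: 28.7
tcp_pos: [0.4292, -0.221, 0.1539]
tcp_rot: [0.74, 0.673, -0.0, -0.0]
ft_force: [0.1, 0.3, -0.3]
gripper_width: 0.0498
grasp_force: 0.0
front_edge top [(array([219.5, 195.9]), 0.64)]
leg_foot top [(array([227.4, 200.3]), 0.73), (array([220.7, 156.5]), 0.59)]
front_edge scene [(array([290.6, 216.6]), 0.92)]
leg_foot scene [(array([257.1, 258.6]), 0.36)]
[-0.02933241 -0.05676681  0.02576478] [-0.03569881 -0.05167165 -0.12699338]
top [(array([292.4, 249.4, 109.3,   8. ]), 0.82)]
scene [(array([277.8, 162.1,  75.3,  57.9]), 0.59)]
[ 0.44660844 -0.09045178  0.02061733] [0.003931312277936132, 0.003931312277936246]
squeegee [[394.7, 174.9]]
ink_jar [[272.2, 137.7]]
tape_roll [[317.0, 139.2]]
```

Run:
```python
from h import *
def pj(c,p):
    P=np.array(c['pose']);q=P[:3,:3].T@(p-P[:3,3]);k=np.array(c['camera_matrix'])@q;return (k[:2]/k[2]).round(1)
d=cap('scene');t=cap('top')
h=np.array([.4264,-.251,.016]);e=np.array([.0952,.9955,0])
for nm,z in(('flat',0),('up20',.02)):
    print(nm,'handle',pj(d,h),'toe top/bottom',pj(d,h+.34*e+[0,0,z-.008]),pj(d,h+.34*e+[0,0,z-.016]),'topcam',pj(t,h),pj(t,h+.34*e+[0,0,z-.008]))
g=[]
for i in range(6):
    C={'top':cap('top'),'scene':cap('scene')}
    l=[(C[n],pinpoint('bar_middle',n)[0]['centre']) for n in C if pinpoint('bar_middle',n)]
    if len(l)>1:g.append(tri(l)[0])
print(np.mean(g,0))
# bar pixels near toe in scene: brightness map
im=d['image'];hsv=cv2.cvtColor(im,cv2.COLOR_BGR2HSV);m=((hsv[...,1]<60)&(hsv[...,2]>90)).astype('uint8')
n,lab,st,ce=cv2.connectedComponentsWithStats(m[:, :])
for i in range(1,n):
    if st[i,4]>80 and 240<ce[i,0]<320 and 100<ce[i,1]<200:
        ys,xs=np.where(lab==i);j=xs.argmax();k=xs.argmin();print('comp',st[i],(xs[j],ys[j]),(xs[k],ys[k]))
```

```text
flat handle [240.5 132. ] toe top/bottom [308.5 189.8] [308.2 191.5] topcam [355.2 255.2] [238.8 247.1]
up20 handle [240.5 132. ] toe top/bottom [309.1 185.7] [308.9 187.4] topcam [355.2 255.2] [238.3 247.2]
[ 0.44057471 -0.09308046  0.0060219 ]
comp [248 138  65  54 475] (np.int64(312), np.int64(189)) (np.int64(248), np.int64(139))
```

```bash
python3 -c "
from h import *
print(job_done())"
```

```text
the job is handed in; nothing more can be done
None
```

The base stands propped on its leg, the bar lies flat on the bench clear of the base and block, and the job is handed in; the judge's verdict wasn't shown, and the last checks were from camera measurements, not a viewed picture.

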